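# Close the kiln vent and set the heat dial

### The job

Get the annealing kiln ready to run. First put the ceramic plug fully home in the vent hole in the kiln's lid, gently, because the brick is soft. Then turn the heat dial up to 5, counting its clicks by feel, and let go so that it rests at 5; leave the other loose tools where they are.

Things in the scene. Friction and masses are not known exactly. Their poses are not given: they have to be found in the camera images.
- kiln: annealing kiln, fixed. Origin under the middle of its main box at bench height; x to its back, y to its left, z up. Main box 240 (x) by 260 (y) mm: steel jacket, pale soft brick lid (stays shut), lid top 220 mm high; a lid handle sticks out 32 mm in front at 198 mm height. Switch console: lower grey box on its right (-y), 200 (x) by 170 (y) mm, centre at y = -215 mm, flat top 100 mm high.
- vent (a point): centre of the mouth of the round vent hole, in the lid's top surface, 20 mm in front of the lid's middle. The hole is vertical, 25 mm across, 45 mm deep, with a 2 mm chamfer. The brick crushes under more than 20 N. Axes as the kiln's.
- plug: ceramic vent plug, 62 mm high, 56 to 91 g, standing on its stem on the bench left or right of the kiln. Origin: centre of the stem's foot, z up to the grip. Stem 30 mm long, 19 mm across at the foot, 22 mm at the top; flange 40 mm across from 30 to 36 mm; round grip 24 mm across from 36 to 62 mm. Fully home, the flange lies on the lid and the origin is 30 mm below the vent mouth.
- dial (a joint): turn of the heat dial's handle, rad, growing clockwise from above. Settings 0 (off) to 10, one each 15 degrees: setting n rests at n x 0.2618. Starts resting at 1, 2, 3 or 4. Snap action: turned up, the handle winds a spring and resists more and more (about 0.7 Nm per rad), then the switch inside clicks over by one setting and the torque suddenly falls by 0.1 to 0.2 Nm.
- dial_scale (a point): on the dial's axis, in the console's top, axes as the kiln's: the scale of ticks. At rest the handle's pointer stands 75 degrees anticlockwise of the kiln's +x at 0 (the long tick), then 15 degrees farther clockwise at each setting: 60 at 1, 45 at 2, 30 at 3, 15 at 4; at 5 it points straight to the kiln's back. In the first second it may still creep up 4 degrees. Axis 95 mm from the main box.
- dial_grip (a point): on the dial's vertical axis, 25 mm above the console's top, mid handle; its x axis runs along the handle to the pointer. Handle: black bar 44 mm long, 14 mm wide, from 7 to 35 mm above the console, with a pointed nose 6 mm farther and a white line on top, on a round skirt 52 mm across and 7 mm high.
- dial_nose (a point): tip of the handle's pointed nose, 29 mm from the axis. The first click comes only 3 to 30 degrees past the next mark (differs from day to day; peak torque 0.15 to 0.5 Nm), each further one 15 degrees later. Let go, the handle springs back in about half a second to the mark of the setting the switch has clicked to, so only the clicks tell the setting.
- mould: graphite marble mould, square dark block 50 x 50 x 34 mm, standing on the bench; leave it alone
- press_cup: small brass cup, 42 mm across, 26 mm high, standing on the kiln's lid; leave it alone
- tin: dark steel tin, 74 mm across, 85 mm high; leave it alone
- shears: black iron shears lying flat, 190 mm long; leave it alone
- crimp: small brass bead press block, 36 x 36 x 36 mm, on the bench; leave it alone
There are look-alikes about, which are no part of the job. What is shaped like the plug but blue is not meant.

How it is judged:
On the way, in this order (a step that is already met when the one before it is completed fails the run):
1. the plug is fully home in the vent and let go (z of plug in the frame of vent below -0.0275 m and horizontal distance between plug and vent below 0.004 m and angle between plug's own z axis and vertical below 0.06 rad and contact force between the fingers and plug below 0.5 N), for 0.2 s.
2. the dial rests at 5, let go (value of joint dial between 1.209 and 1.409 rad and contact force between the fingers and kiln below 0.5 N), for 0.3 s.
At the end, for the whole second after the job is handed in: The plug stands upright in the vent, flange on the lid (within 2.5 mm), and the dial rests at setting 5 within 0.1 rad (6 degrees), both let go and at rest (z of plug in the frame of vent below -0.0275 m and horizontal distance between plug and vent below 0.004 m and angle between plug's own z axis and vertical below 0.06 rad and value of joint dial between 1.209 and 1.409 rad and velocity of joint dial between -0.1 and 0.1 rad/s and linear speed of plug below 0.02 m/s); the robot touches nothing.
It fails at once if the plug is pressed on the brick with more than 20 N (contact force between plug and kiln above 20 N).
It fails at once if one of the other loose tools is moved more than 30 mm (distance of any of mould, press_cup, tin, shears, crimp from where it was at the start of the episode above 0.03 m).
It also fails if it takes over 72 s, if anything falls off the work surface, if the arm or the gripper's body presses on something with over 40 N, if the wrist force passes 120 N, or if a joint passes its speed limit or range.

### The arm

A 6-joint arm with a two-finger parallel gripper is mounted at the origin on the work surface. World frame = base frame: x ahead of the robot, y to its left, z up, the work surface at z = 0. Lengths are in m, angles in rad, forces in N, time in s.
With the tool pointing down it reaches from about 0.3 to 0.875 m from the base axis. Payload 6.4 kg.
Tool frame: the origin (TCP) lies midway between the tips of the shut fingers; the grasp point (between the pads) lies 19 mm behind it; z points along the fingers, y is the line along which they close (so a half turn about z gives the same grasp; the last joint's range is limited). The gripper opens to 85 mm and grips with 20 to 120 N. Pads are 22 mm wide; open, the fingers measure 114 mm over their backs; the gripper's body (76 mm by 85 mm) begins 54 mm behind the grasp point. The pads swing forward as they close: fully open they stand 13 mm farther back than shut.
Start: joints at [1.089, 0.181, 1.607, -0, 1.354, -0.206], TCP at [0.157, 0.553, 0.231] pointing down, gripper open.
Joint ranges: [-2.99, 2.99], [-0.89, 2.07], [0.3, 2.58], [-1.14, 4.28], [0, 2.63], [-3.12, 3.12]. Speed limits (rad/s): [2.57, 2.57, 3.01, 3.14, 3.14, 3.14].

### API

Orientations are given as [roll, pitch, yaw] about the fixed x, y, z axes, in that order (R = Rz(yaw) Ry(pitch) Rx(roll)).
In Python, from station import observe, camera, get_calibration, job_done, recognise, cut_out gives the robot as it stands.
- The arm moves only by the tool servo_tool, never from a script. Its argument "motion" is a list of rows, each an object with "dr": the turn, a rotation vector about the tool's x, y, z in units of 8 degrees (1.0 is 8 degrees), a list of three; "linear": the shift along the tool's x, y, z in units of 25 mm (1.0 is 25 mm), a list of three; "hand": the opening, from 0 (shut) to 1 (fully open). In form: [{"dr": [ax, ay, az], "linear": [tx, ty, tz], "hand": hand}, ...]. A call has 1 to 12 rows; each row shifts and turns the commanded pose from where the row before left it, along the tool's axes as they then stand; what a row does not reach is not made up. A row lasts 1/8 s, in which the tool goes at most 62.5 mm and 10.7 degrees, less where a joint would pass 70% of its speed; a pose out of reach is approached as far as the arm can. A call is refused whole if a number of a shift passes 1 or a number of a turn 1, either way. A call with a gripper value outside its range is refused whole. The fingers move at their own pace and stop on an object; the grip force is fixed at half the most. Time passes only in rows, so rows that do not move let the fingers close. It gives the time, the measured TCP pose, the force, the opening and the grip force at its end, in the units of the state.
- observe(): the state, without advancing time (a new reading comes with each control period).
- camera(name): name is "side" or "top"; returns the picture (400x640x3 uint8, red, green, blue); there is no depth.
- get_calibration(name): a dict with "fx", "fy", "cx", "cy" (pixels), "R" (3x3) and "t" (3): a world point X has camera coordinates R X + t. Camera axes: x right, y down, z forward; pixel columns grow to the right and rows downward; lengths in m; the calibration is good to about 2 mm. A picture is of the moment at which its call begins. get_calibration takes no time and is no camera call.
- job_done(): hands the job in; it is judged then, once.
Trained networks look in the newest picture that a camera, given by its name, has taken for a name from the list of things; names that differ only in an ending like _2 or _b are one class to them, and where a whole thing is asked for, a point or a joint stands for the part that bears it (a point fixed in the world has none). Each returns a list of dicts, best first, with "conf" (0 to 1); they miss things now and then, are a little off and sometimes report something else, mostly with a low value. They report only what shows in the picture. A call takes as long as a camera call. They do not tell look-alikes from the thing itself.
- recognise(camera, query): "extent" ([left, top, right, bottom] in pixels, round what is visible of it).
- cut_out(camera, query): "mask" (400x640 bool, what is visible of it) and "extent" ([left, top, right, bottom] in pixels, round what is visible of it).
The state is a dict: "t": time; "qpos": joint angles; "qvel": joint speeds; "joint_efforts": joint torques, N m; "position": TCP position; "eef_rot": TCP orientation; "ft_force": force on the tool from outside, world axes, zero at the start; "moment": the same for the moment, N m; "width": opening from 0.0 (shut) to 1.0 (fully open); "grip_force": force on a finger pad.
Only numpy, scipy, OpenCV 4.12 (cv2) and the standard library are available. Lean on these libraries where they do the work, as an engineer would, in place of code of your own. Each camera call takes 0.05 s, during which the arm holds its last target. There are 200 camera calls.

## Working session

There is one attempt and no reset: what is moved stays moved. The work goes in short steps, Python scripts to look and compute and a tool call to move; the robot and the scene stay as the last step left them, time stands still between calls to the robot, and variables do not carry over. Pictures are saved under pics/ and viewed, at most 10 in all, crops included, and the job is handed in when it is done.

Besides the shell and the picture viewer there is one more tool, called after "Emit:" as a command line: name --argument value ..., lists and objects as JSON in quotes. servo_tool: Moves the arm, as the interface text tells. Its arguments: {"type":"object","properties":{"motion":{"type":"array","items":{"type":"object","properties":{"dr":{"type":"array","items":{"type":"number"}},"linear":{"type":"array","items":{"type":"number"}},"hand":{"type":"number"}}}}},"required":["motion"]}

```bash
mkdir -p pics
cat > h.py <<'E'
from station import *
import numpy as np, cv2
def proj(c,X):
    k=get_calibration(c); p=np.array(k["R"])@np.array(X,float)+np.array(k["t"]); return np.array([k["fx"]*p[0]/p[2]+k["cx"],k["fy"]*p[1]/p[2]+k["cy"]])
def ray(c,u,v,z):
    k=get_calibration(c); R=np.array(k["R"]); o=-R.T@np.array(k["t"]); d=R.T@np.array([(u-k["cx"])/k["fx"],(v-k["cy"])/k["fy"],1]); return o+d*(z-o[2])/d[2]
E
python3 - <<'E'
from h import *
ims=[camera(c) for c in("side","top")]
for c,i in zip(("side","top"),ims):
    cv2.imwrite(f"pics/{c}1.png",i[:,:,::-1])
    k=get_calibration(c); print(c,k["fx"],-np.array(k["R"]).T@np.array(k["t"]),np.array(k["R"])[2])
    for q in ("plug","kiln","dial_grip","press_cup","tin","mould","crimp","shears"):
        print(q,[(np.round(r["extent"]).tolist(),round(r["conf"],2)) for r in recognise(c,q)])
print(observe())
E
```

```text
side 410.92754571170053 [0.42822337 0.77150321 0.95221745] [ 0.07551562 -0.67347493 -0.73534271]
plug [([317.0, 368.0, 335.0, 393.0], 0.79), ([345.0, 321.0, 360.0, 340.0], 0.73), ([318.0, 338.0, 333.0, 358.0], 0.7)]
kiln [([239.0, 154.0, 361.0, 285.0], 0.67)]
dial_grip []
press_cup [([257.0, 179.0, 279.0, 201.0], 0.65)]
tin [([236.0, 308.0, 273.0, 350.0], 0.66)]
mould [([346.0, 131.0, 363.0, 149.0], 0.71)]
crimp [([300.0, 139.0, 308.0, 153.0], 0.66)]
shears [([362.0, 148.0, 397.0, 178.0], 0.64)]
top 466.7992967390081 [0.27839053 0.0270032  1.41349356] [ 0.18087099 -0.01035914 -0.98345227]
plug [([201.0, 230.0, 220.0, 243.0], 0.71), ([160.0, 212.0, 174.0, 224.0], 0.45)]
kiln [([237.0, 121.0, 396.0, 229.0], 0.64)]
dial_grip [([424.0, 152.0, 442.0, 170.0], 0.62), ([360.0, 169.0, 382.0, 184.0], 0.55)]
press_cup [([282.0, 126.0, 294.0, 142.0], 0.54)]
tin [([187.0, 144.0, 210.0, 173.0], 0.97)]
mould [([442.0, 208.0, 464.0, 227.0], 0.88), ([359.0, 169.0, 381.0, 184.0], 0.74)]
crimp [([426.0, 154.0, 442.0, 170.0], 0.51)]
shears [([395.0, 226.0, 449.0, 278.0], 0.78)]
{'t': 0.9, 'qpos': array([ 1.08867368e+00,  1.80776561e-01,  1.60698548e+00,  1.68226773e-05,
        1.35380951e+00, -2.06308714e-01]), 'qvel': array([ 0.00165607,  0.00095049, -0.00037202, -0.00041976,  0.00124498,
       -0.00150888]), 'joint_efforts': array([-1.47463966e-04, -4.44831812e+01, -3.51684308e+01, -4.73236523e-04,
        9.04080043e-04, -1.36626522e-05]), 'position': array([0.15658278, 0.55329136, 0.23130868]), 'eef_rot': array([ 3.14156863e+00, -1.17564974e-05,  2.86577510e+00]), 'ft_force': array([-0.51461134,  0.38168464,  0.07437461]), 'moment': array([0.00634046, 0.03869892, 0.06172365]), 'grip_force': 0.0, 'width': 0.9982412049308546}
```

View pics/top1.png

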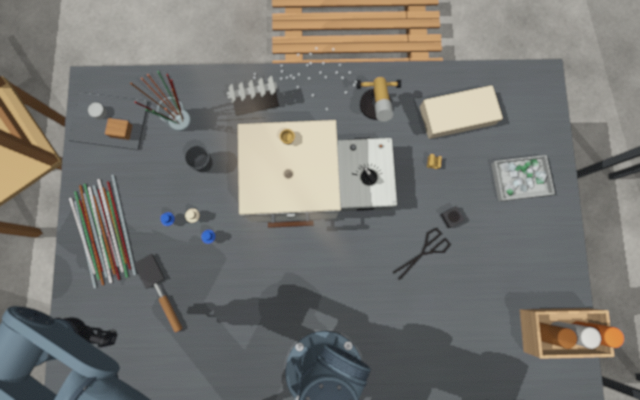

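View pics/side1.png

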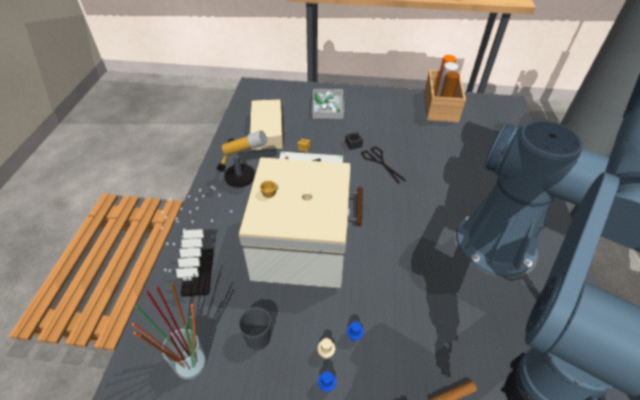

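The top view shows the pale plug at about (192,215), with blue look-alikes at (167,218) and (208,237). The vent is at (289,174), the cup at (287,136) and the dial at (369,176). In the side view the plug is at (326,348) and the vent at (307,197).

Run:
```python
from h import *
from scipy.optimize import least_squares
T=camera("top");S=camera("side")
a=cv2.resize(T[115:235,230:400],None,fx=4.5,fy=4.5,interpolation=cv2.INTER_CUBIC)
cv2.imwrite("pics/kiln.png",a[:,:,::-1])
def blob(img,box,f):
    x0,y0,x1,y1=box;c=img[y0:y1,x0:x1].astype(int);w=f(c)
    ys,xs=np.nonzero(w);return xs.mean()+x0,ys.mean()+y0,len(xs),(xs.min()+x0,xs.max()+x0,ys.min()+y0,ys.max()+y0)
pale=lambda c:(c[...,0]>130)&(c[...,0]>c[...,2]+5)
pt=blob(T,(182,204,203,225),pale);ps=blob(S,(312,335,340,362),pale);print(pt,ps)
dark=lambda c:c.sum(2)<c.sum(2).max()-120
vt=blob(T,(281,166,297,182),dark);vs=blob(S,(298,190,316,204),dark);print(vt,vs)
def tri(a,b):
    return least_squares(lambda X:np.r_[proj("top",X)-a[:2],proj("side",X)-b[:2]],[.5,.2,.1])
for a,b in((pt,ps),(vt,vs)):
    r=tri(a,b);print(np.round(r.x,4),np.round(r.fun,2))
print("vent z.22",ray("top",*vt[:2],.22),ray("side",*vs[:2],.22))
for z in(.036,.045,.055):print("plug",z,ray("top",*pt[:2],z),ray("side",*ps[:2],z))
# lid rect
m=((T[...,0].astype(int)>190)&(T[...,0].astype(int)>T[...,2]+15)).astype(np.uint8);m[:, :225]=0;m[:,345:]=0;m[:110]=0;m[225:]=0
n,l,st,ce=cv2.connectedComponentsWithStats(m);i=1+st[1:,4].argmax();m=(l==i).astype(np.uint8)
c=max(cv2.findContours(m,0,2)[0],key=cv2.contourArea);W=np.array([ray("top",*p[0],.22)[:2] for p in c],np.float32)
print("lid",cv2.minAreaRect(W),st[i])
for b in cv2.boxPoints(cv2.minAreaRect(W)):print(b)
```

```text
(np.float64(191.64942528735634), np.float64(215.08045977011494), 174, (np.int64(185), np.int64(198), np.int64(208), np.int64(222))) (np.float64(325.9295302013423), np.float64(347.99328859060404), 298, (np.int64(317), np.int64(335), np.int64(338), np.int64(358)))
(np.float64(287.969696969697), np.float64(173.6060606060606), 66, (np.int64(284), np.int64(292), np.int64(169), np.int64(178))) (np.float64(306.4339622641509), np.float64(196.54716981132074), 53, (np.int64(302), np.int64(311), np.int64(194), np.int64(199)))
[0.4529 0.3822 0.0384] [-0.02  0.18 -0.14 -0.04]
[0.5348 0.0871 0.2201] [ 0.   -0.1   0.09  0.03]
vent z.22 [0.53451586 0.08715545 0.22      ] [0.5349999  0.08700932 0.22      ]
plug 0.036 [0.45373493 0.38273338 0.036     ] [0.4526397  0.38117041 0.036     ]
plug 0.045 [0.4525893  0.38040918 0.045     ] [0.45239985 0.38500465 0.045     ]
plug 0.055 [0.45131637 0.37782673 0.055     ] [0.45213336 0.38926492 0.055     ]
lid ((0.5550886392593384, 0.08662156760692596), (0.2405412644147873, 0.2600978910923004), 1.3720370531082153) [ 238  121  102   93 8501]
[0.43173856 0.21375343]
[ 0.4379664  -0.04626989]
[ 0.6784387 -0.0405103]
[0.6722109  0.21951303]
```

View pics/kiln.png

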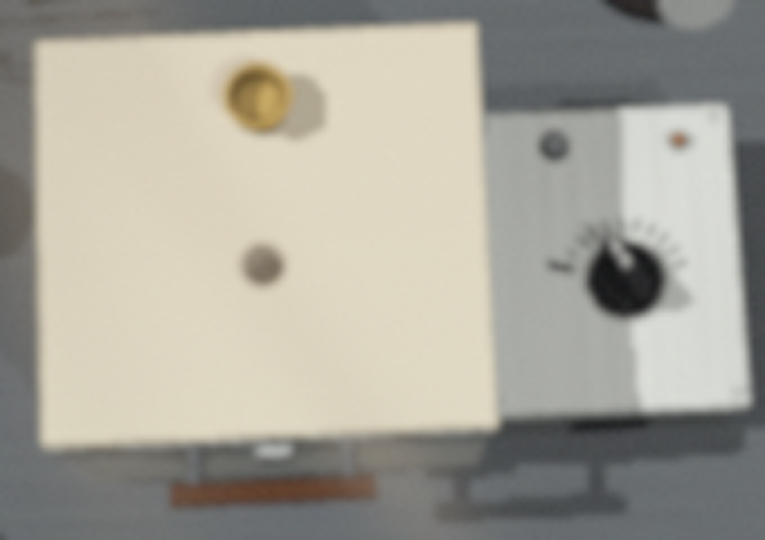

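The close-up shows the vent at zoomed (262,265), the cup at (259,97), and the dial centre near (625,278). The white pointer runs from (632,270) to (607,232), about 32 degrees left of the kiln's back, so the dial is probably at setting 3.

Run:
```python
from h import *
from scipy.optimize import least_squares
T=camera("top");S=camera("side")
ph=np.linspace(0,2*np.pi,40)
def ring(x,y,z,r):return np.c_[x+r*np.cos(ph),y+r*np.sin(ph),0*ph+z]
def cen(c,x,y):
    M=np.zeros((4000,6400),np.uint8)
    for rs in ([(.030,.02),(.036,.02)],[(.036,.012),(.062,.012)]):
        P=np.vstack([ring(x,y,z,r) for z,r in rs]);p=np.array([proj(c,q) for q in P])
        cv2.fillConvexPoly(M,cv2.convexHull((p*10).astype(np.int32)),1)
    m=cv2.moments(M,True);return np.array([m["m10"],m["m01"]])/m["m00"]/10,m["m00"]/100
def meas(I,b):
    x0,y0,x1,y1=b;c=I[y0:y1,x0:x1].astype(int);w=(c[...,0]>125)&(c[...,0]>c[...,2]+5);ys,xs=np.nonzero(w);return np.array([xs.mean()+x0,ys.mean()+y0]),w.sum()
mt,ms=meas(T,(182,204,203,225)),meas(S,(312,335,340,362));print(mt,ms)
for c,m in(("top",mt),("side",ms)):
    x=np.array([.4527,.382])
    for _ in range(5):
        J=np.array([(cen(c,*(x+d))[0]-cen(c,*(x-d))[0])/.01 for d in(np.array([.005,0]),np.array([0,.005]))]).T
        x=x+np.linalg.solve(J,m[0]-cen(c,*x)[0])
    print(c,x,cen(c,*x)[1])
# dial
O=np.array([.5551,.0866]);th=.024;ex=np.array([np.cos(th),np.sin(th)]);ey=np.array([-ex[1],ex[0]])
c=T[165:190,355:385].astype(int);w=(c.sum(2)<200);ys,xs=np.nonzero(w);print("skirt",xs.mean()+355,ys.mean()+165,w.sum(),xs.min()+355,xs.max()+355,ys.min()+165,ys.max()+165)
P=ray("top",xs.mean()+355,ys.mean()+165,.107)[:2];k=np.array([(P-O)@ex,(P-O)@ey]);print(P,k)
for kx in (k[0],0):print(O+ex*kx-ey*.225, proj("top",[*(O+ex*kx-ey*.225),.107]))
D=O+ex*k[0]-ey*.225
for q in((632,270),(607,232)):
    g=(np.array(q)+.5)/4.5+[229.5,114.5];X=ray("top",*g,.135)[:2]-D;print("line",X,np.degrees(np.arctan2(X[1],X[0]))-np.degrees(th))
# bright line in polar for handle template
for n in range(1,6):
    a=th+np.radians(75-15*n);v=[]
    for r in np.linspace(.008,.024,9):
        p=proj("top",[D[0]+r*np.cos(a),D[1]+r*np.sin(a),.135]);v.append(cv2.getRectSubPix(T,(1,1),tuple(map(float,p))).mean())
    print(n,np.round(v))
```

```text
(array([191.64606742, 215.07865169]), np.int64(178)) (array([325.88448845, 348.00330033]), np.int64(303))Traceback (most recent call last):
  File "<stdin>", line 18, in <module>
  File "<stdin>", line 9, in cen
  File "h.py", line 4, in proj
    k=get_calibration(c); p=np.array(k["R"])@np.array(X,float)+np.array(k["t"]); return np.array([k["fx"]*p[0]/p[2]+k["cx"],k["fy"]*p[1]/p[2]+k["cy"]])
ValueError: time passes only in moves, steps and waits
```

Emit:
servo_tool --motion '[{"dr": [0, 0, -1], "linear": [-0.9, -0.7, 0], "hand": 0.6}, {"dr": [0, 0, -0.975], "linear": [-0.9, -0.7, 0], "hand": 0.6}, {"dr": [0, 0, 0], "linear": [-1, -0.6, 0], "hand": 0.6}, {"dr": [0, 0, 0], "linear": [-1, -0.6, 0], "hand": 0.6}, {"dr": [0, 0, 0], "linear": [-1, -0.6, 0], "hand": 0.6}, {"dr": [0, 0, 0], "linear": [-1, -0.6, 0], "hand": 0.6}, {"dr": [0, 0, 0], "linear": [-1, -0.6, 0], "hand": 0.6}, {"dr": [0, 0, 0], "linear": [-1, -0.6, 0], "hand": 0.6}, {"dr": [0, 0, 0], "linear": [-1, -0.6, 0], "hand": 0.6}, {"dr": [0, 0, 0], "linear": [-1, -0.6, 0], "hand": 0.6}, {"dr": [0, 0, 0], "linear": [-1, -0.6, 0.5], "hand": 0.6}, {"dr": [0, 0, 0], "linear": [0, 0, 1], "hand": 0.6}]'

```text
t: 2.6
position: [0.421, 0.3743, 0.1946]
eef_rot: [3.14, 0.003, 3.139]
ft_force: [-0.9, -0.5, 0.3]
width: 0.601
grip_force: 0.0
```

```bash
cat > h.py <<'E'
from station import *
import numpy as np, cv2
K={c:get_calibration(c) for c in("side","top")}
def proj(c,X):
    k=K[c]; p=np.array(k["R"])@np.array(X,float)+np.array(k["t"]); return np.array([k["fx"]*p[0]/p[2]+k["cx"],k["fy"]*p[1]/p[2]+k["cy"]])
def ray(c,u,v,z):
    k=K[c]; R=np.array(k["R"]); o=-R.T@np.array(k["t"]); d=R.T@np.array([(u-k["cx"])/k["fx"],(v-k["cy"])/k["fy"],1]); return o+d*(z-o[2])/d[2]
E
python3 - <<'E'
from h import *
T=cv2.imread("pics/top1.png")[:,:,::-1].copy();S=cv2.imread("pics/side1.png")[:,:,::-1].copy()
ph=np.linspace(0,2*np.pi,40)
def ring(x,y,z,r):return np.c_[x+r*np.cos(ph),y+r*np.sin(ph),0*ph+z]
def cen(c,x,y):
    M=np.zeros((4000,6400),np.uint8)
    for rs in ([(.030,.02),(.036,.02)],[(.036,.012),(.062,.012)]):
        P=np.vstack([ring(x,y,z,r) for z,r in rs]);p=np.array([proj(c,q) for q in P])
        cv2.fillConvexPoly(M,cv2.convexHull((p*10).astype(np.int32)),1)
    m=cv2.moments(M,True);return np.array([m["m10"],m["m01"]])/m["m00"]/10,m["m00"]/100
def meas(I,b):
    x0,y0,x1,y1=b;c=I[y0:y1,x0:x1].astype(int);w=(c[...,0]>125)&(c[...,0]>c[...,2]+5);ys,xs=np.nonzero(w);return np.array([xs.mean()+x0,ys.mean()+y0]),w.sum()
mt,ms=meas(T,(182,204,203,225)),meas(S,(312,335,340,362));print(mt,ms)
for c,m in(("top",mt),("side",ms)):
    x=np.array([.4527,.382])
    for _ in range(5):
        J=np.array([(cen(c,*(x+d))[0]-cen(c,*(x-d))[0])/.01 for d in(np.array([.005,0]),np.array([0,.005]))]).T
        x=x+np.linalg.solve(J,m[0]-cen(c,*x)[0])
    print(c,x,cen(c,*x)[1])
O=np.array([.5551,.0866]);th=.024;ex=np.array([np.cos(th),np.sin(th)]);ey=np.array([-ex[1],ex[0]])
c=T[165:190,355:385].astype(int);w=(c.sum(2)<200);ys,xs=np.nonzero(w);print("skirt",xs.mean()+355,ys.mean()+165,w.sum(),xs.min()+355,xs.max()+355,ys.min()+165,ys.max()+165)
P=ray("top",xs.mean()+355,ys.mean()+165,.107)[:2];k=np.array([(P-O)@ex,(P-O)@ey]);print(P,k)
D=O+ex*k[0]-ey*.225;print("D",D)
for q in((632,270),(607,232)):
    g=(np.array(q)+.5)/4.5+[229.5,114.5];X=ray("top",*g,.135)[:2]-D;print("line",X,np.degrees(np.arctan2(X[1],X[0]))-np.degrees(th))
for n in range(1,6):
    a=th+np.radians(75-15*n);v=[]
    for r in np.linspace(.008,.024,9):
        p=proj("top",[D[0]+r*np.cos(a),D[1]+r*np.sin(a),.135]);v.append(cv2.getRectSubPix(T,(1,1),tuple(map(float,p))).mean())
    print(n,np.round(v))
E
```

```text
(array([191.64606742, 215.07865169]), np.int64(178)) (array([325.88448845, 348.00330033]), np.int64(303))
top [0.45401913 0.38331803] 151.51
side [0.45265085 0.38074967] 266.66
skirt 368.5644171779141 177.41104294478527 163 361 376 170 184
[ 0.54336107 -0.13732307] [-0.01710919 -0.22357687]
D [ 0.54339522 -0.13874578]
line [0.00220798 0.00044188] 9.942020942755136
line [0.02672871 0.01506839] 28.037163506062868
1 [83. 75. 63. 48. 35. 30. 28. 41. 68.]
2 [116. 120. 115. 103.  90.  81.  77.  78.  84.]
3 [134. 143. 148. 138. 132. 127. 131. 141. 141.]
4 [123. 135. 128. 116. 100.  95.  97. 114. 132.]
5 [ 93.  92.  76.  64.  63.  91. 128. 160. 182.]
```

Emit:
servo_tool --motion '[{"dr": [0, 0, 0], "linear": [0, 0, 0], "hand": 0.6}, {"dr": [0, 0, 0], "linear": [0, 0, 0], "hand": 0.6}]'

```text
t: 2.85
position: [0.4184, 0.3753, 0.1946]
eef_rot: [3.141, 0.001, -3.141]
ft_force: [0.7, -1.2, 0.5]
width: 0.602
grip_force: 0.0
```

Emit:
servo_tool --motion '[{"dr": [0, 0, 0], "linear": [-0.7, 0.14, 0], "hand": 0.6}, {"dr": [0, 0, 0], "linear": [-0.69, 0.13, 0.5], "hand": 0.6}, {"dr": [0, 0, 0], "linear": [0, 0, 1], "hand": 0.6}, {"dr": [0, 0, 0], "linear": [0, 0, 1], "hand": 0.6}, {"dr": [0, 0, 0], "linear": [0, 0, 1], "hand": 0.6}, {"dr": [0, 0, 0], "linear": [0, 0, 1], "hand": 0.6}, {"dr": [0, 0, 0], "linear": [0, 0, 0.8], "hand": 0.6}, {"dr": [0, 0, 0], "linear": [0, 0, 0.5], "hand": 0.6}, {"dr": [0, 0, 0], "linear": [0, 0, 0.38], "hand": 0.6}, {"dr": [0, 0, 0], "linear": [0, 0, 0], "hand": 0.6}, {"dr": [0, 0, 0], "linear": [0, 0, 0], "hand": 0.6}]'

```text
t: 4.22
position: [0.4537, 0.382, 0.04]
eef_rot: [3.141, 0.001, 3.142]
ft_force: [0.4, -0.6, 0.1]
width: 0.603
grip_force: 0.0
```

Run:
```python
from h import *
S=camera("side");T=camera("top")
a=cv2.resize(S[290:390,270:400],None,fx=5,fy=5,interpolation=cv2.INTER_CUBIC)
cv2.imwrite("pics/grasp.png",a[:,:,::-1]);print(observe()["position"])
```

```text
[0.45366714 0.38195278 0.04006565]
```

View pics/grasp.png

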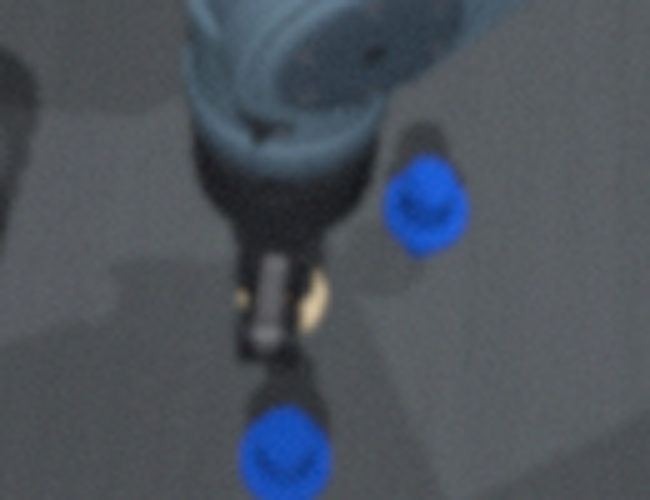

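The side close-up shows the +y finger at zoomed column 270, with the plug's flange peeking out from 238 to 328. I'll check numerically whether that offset is only perspective.

Run:
```python
from h import *
f=lambda X:np.round((proj("side",X)-[270,290])*5,0)
for X in([.4537,.382,.036],[.4737,.382,.033],[.4337,.382,.033],[.4537,.415,.041],[.4537,.415,.07],[.4537+.011,.415,.05],[.4537-.011,.415,.05]):print(X,f(X))
```

```text
[0.4537, 0.382, 0.036] [277. 291.]
[0.4737, 0.382, 0.033] [234. 289.]
[0.4337, 0.382, 0.033] [321. 299.]
[0.4537, 0.415, 0.041] [270. 359.]
[0.4537, 0.415, 0.07] [270. 333.]
[0.4647, 0.415, 0.05] [245. 348.]
[0.4427, 0.415, 0.05] [295. 354.]
```

Emit:
servo_tool --motion '[{"dr": [0, 0, 0], "linear": [0.04, 0, 0], "hand": 0.6}, {"dr": [0, 0, 0], "linear": [0, 0, 0], "hand": 0}, {"dr": [0, 0, 0], "linear": [0, 0, 0], "hand": 0}, {"dr": [0, 0, 0], "linear": [0, 0, 0], "hand": 0}, {"dr": [0, 0, 0], "linear": [0, 0, 0], "hand": 0}, {"dr": [0, 0, 0], "linear": [0, 0, 0], "hand": 0}, {"dr": [0, 0, 0], "linear": [0, 0, 0], "hand": 0}]'

```text
t: 5.2
position: [0.4525, 0.3819, 0.0397]
eef_rot: [3.141, 0.001, 3.142]
ft_force: [0.4, 0.3, 5.5]
width: 0.252
grip_force: 59.0
```

Emit:
servo_tool --motion '[{"dr": [0, 0, 0], "linear": [0, 0, -0.4], "hand": 0}, {"dr": [0, 0, 0], "linear": [0, 0, -1], "hand": 0}, {"dr": [0, 0, 0], "linear": [0, 0, -1], "hand": 0}, {"dr": [0, 0, 0], "linear": [0, 0, -1], "hand": 0}, {"dr": [0, 0, 0], "linear": [0, 0, -1], "hand": 0}, {"dr": [0, 0, 0], "linear": [-0.4, -0.4, -1], "hand": 0}, {"dr": [0, 0, 0], "linear": [-0.4, -0.4, -1], "hand": 0}, {"dr": [0, 0, 0], "linear": [-0.4, -0.5, -1], "hand": 0}, {"dr": [0, 0, 0], "linear": [-0.4, -0.5, -1], "hand": 0}, {"dr": [0, 0, 0], "linear": [-0.4, -0.5, -1], "hand": 0}, {"dr": [0, 0, 0], "linear": [-0.4, -0.5, -0.6], "hand": 0}, {"dr": [0, 0, 0], "linear": [0, -0.5, 0], "hand": 0}]'

```text
t: 6.7
position: [0.513, 0.2985, 0.2901]
eef_rot: [3.141, 0.002, 3.141]
ft_force: [-0.6, -0.4, -0.7]
width: 0.247
grip_force: 58.7
```

Emit:
servo_tool --motion '[{"dr": [0, 0, 0], "linear": [-0.3, -1, 0], "hand": 0}, {"dr": [0, 0, 0], "linear": [-0.3, -1, 0], "hand": 0}, {"dr": [0, 0, 0], "linear": [-0.3, -1, 0], "hand": 0}, {"dr": [0, 0, 0], "linear": [0, -1, 0], "hand": 0}, {"dr": [0, 0, 0], "linear": [0, -1, 0], "hand": 0}, {"dr": [0, 0, 0], "linear": [0, -1, 0], "hand": 0}, {"dr": [0, 0, 0], "linear": [0, -1, 0], "hand": 0}, {"dr": [0, 0, 0], "linear": [0, -0.8, 0], "hand": 0}, {"dr": [0, 0, 0], "linear": [0, -0.5, 0], "hand": 0}, {"dr": [0, 0, 0], "linear": [0, -0.2, 0], "hand": 0}, {"dr": [0, 0, 0], "linear": [0, 0, 0], "hand": 0}, {"dr": [0, 0, 0], "linear": [0, 0, 0], "hand": 0}]'

```text
t: 8.2
position: [0.5346, 0.0872, 0.2893]
eef_rot: [3.141, -0.0, -3.141]
ft_force: [0.2, 0.6, -1.6]
width: 0.249
grip_force: 58.8
```

Run:
```python
from h import *
S=camera("side");T=camera("top")
a=cv2.resize(S[130:230,240:370],None,fx=6,fy=6,interpolation=cv2.INTER_CUBIC)
b=cv2.resize(T[130:215,240:340],None,fx=4,fy=4,interpolation=cv2.INTER_CUBIC)
cv2.imwrite("pics/over.png",a[:,:,::-1])
cv2.imwrite("pics/overS.png",S[:,:,::-1]);cv2.imwrite("pics/overT.png",T[:,:,::-1])
o=observe();p=o["position"];print(p,o["ft_force"],o["moment"])
f=lambda X:np.round((proj("side",X)-[240,130])*6,0)
for z in(0,.03,.036):print(z,f([p[0],p[1],p[2]-.0397+z]))
print("vent",f([.535,.087,.22]),"20mm +x",f([.555,.087,.22]))
```

```text
[0.53458405 0.08722093 0.28929034] [-0.44455731 -0.37757872 -0.37314897] [ 0.00779489 -0.00042356  0.01163426]
0 [398. 349.]
0.03 [397. 295.]
0.036 [397. 284.]
vent [399. 399.] 20mm +x [350. 395.]
```

View pics/over.png

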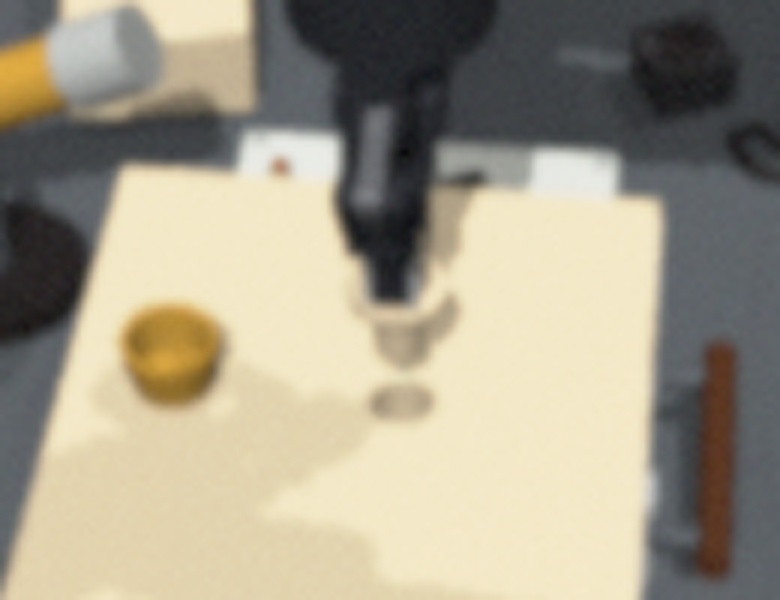

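In the side close-up the flange is centred at zoomed column 402, the foot at about 404, and the vent at (401,402). So the plug is within about 1 mm, and I'll shift +0.8 mm in x and lower it.

Emit:
servo_tool --motion '[{"dr": [0, 0, 0], "linear": [-0.03, 0, 0.5], "hand": 0}, {"dr": [0, 0, 0], "linear": [0, 0, 0.4], "hand": 0}, {"dr": [0, 0, 0], "linear": [0, 0, 0.15], "hand": 0}, {"dr": [0, 0, 0], "linear": [0, 0, 0.1], "hand": 0}, {"dr": [0, 0, 0], "linear": [0, 0, 0.1], "hand": 0}, {"dr": [0, 0, 0], "linear": [0, 0, 0], "hand": 0}]'

```text
t: 9.05
position: [0.5354, 0.0867, 0.258]
eef_rot: [3.142, 0.0, 3.142]
ft_force: [0.8, -0.1, -1.4]
width: 0.247
grip_force: 58.8
```

Emit:
servo_tool --motion '[{"dr": [0, 0, 0], "linear": [0, 0, 0.08], "hand": 0}, {"dr": [0, 0, 0], "linear": [0, 0, 0.08], "hand": 0}, {"dr": [0, 0, 0], "linear": [0, 0, 0.08], "hand": 0}, {"dr": [0, 0, 0], "linear": [0, 0, 0], "hand": 0}]'

```text
t: 9.55
position: [0.5352, 0.0867, 0.2518]
eef_rot: [3.142, -0.0, 3.142]
ft_force: [0.1, 0.4, -0.4]
width: 0.249
grip_force: 58.8
```

Emit:
servo_tool --motion '[{"dr": [0, 0, 0], "linear": [0, 0, 0.08], "hand": 0}, {"dr": [0, 0, 0], "linear": [0, 0, 0.08], "hand": 0}, {"dr": [0, 0, 0], "linear": [0, 0, 0], "hand": 0}]'

```text
t: 9.93
position: [0.5352, 0.0867, 0.2477]
eef_rot: [3.142, -0.001, 3.142]
ft_force: [-0.2, 0.3, -0.9]
width: 0.251
grip_force: 58.8
```

Emit:
servo_tool --motion '[{"dr": [0, 0, 0], "linear": [0, 0, 0.08], "hand": 0}, {"dr": [0, 0, 0], "linear": [0, 0, 0.08], "hand": 0}, {"dr": [0, 0, 0], "linear": [0, 0, 0.08], "hand": 0}, {"dr": [0, 0, 0], "linear": [0, 0, 0], "hand": 0}]'

```text
t: 10.42
position: [0.5352, 0.0867, 0.2418]
eef_rot: [-3.142, -0.0, 3.142]
ft_force: [0.3, 0.6, -0.8]
width: 0.246
grip_force: 58.8
```

Emit:
servo_tool --motion '[{"dr": [0, 0, 0], "linear": [0, 0, 0.08], "hand": 0}, {"dr": [0, 0, 0], "linear": [0, 0, 0.08], "hand": 0}, {"dr": [0, 0, 0], "linear": [0, 0, 0], "hand": 0}]'

```text
t: 10.8
position: [0.5352, 0.0867, 0.2378]
eef_rot: [3.142, -0.0, 3.142]
ft_force: [0.3, 0.5, -1.0]
width: 0.249
grip_force: 58.8
```

Emit:
servo_tool --motion '[{"dr": [0, 0, 0], "linear": [0, 0, 0.08], "hand": 0}, {"dr": [0, 0, 0], "linear": [0, 0, 0.08], "hand": 0}, {"dr": [0, 0, 0], "linear": [0, 0, 0], "hand": 0}]'

```text
t: 11.18
position: [0.5352, 0.0867, 0.2338]
eef_rot: [3.142, -0.0, 3.142]
ft_force: [0.4, 0.1, -0.7]
width: 0.251
grip_force: 58.8
```

Expected home is a TCP height of about 0.2297, so I'll take fine steps now.

Emit:
servo_tool --motion '[{"dr": [0, 0, 0], "linear": [0, 0, 0.04], "hand": 0}, {"dr": [0, 0, 0], "linear": [0, 0, 0.04], "hand": 0}, {"dr": [0, 0, 0], "linear": [0, 0, 0], "hand": 0}]'

```text
t: 11.55
position: [0.5353, 0.0867, 0.2319]
eef_rot: [3.142, -0.0, 3.142]
ft_force: [-0.2, 0.1, -1.1]
width: 0.252
grip_force: 58.8
```

Emit:
servo_tool --motion '[{"dr": [0, 0, 0], "linear": [0, 0, 0.03], "hand": 0}, {"dr": [0, 0, 0], "linear": [0, 0, 0], "hand": 0}]'

```text
t: 11.8
position: [0.5353, 0.0867, 0.2312]
eef_rot: [3.142, -0.0, 3.142]
ft_force: [1.7, -0.0, -1.0]
width: 0.25
grip_force: 58.8
```

Emit:
servo_tool --motion '[{"dr": [0, 0, 0], "linear": [0, 0, 0.02], "hand": 0}, {"dr": [0, 0, 0], "linear": [0, 0, 0], "hand": 0}]'

```text
t: 12.05
position: [0.5353, 0.0867, 0.2307]
eef_rot: [-3.142, -0.0, 3.142]
ft_force: [0.3, -0.3, -0.7]
width: 0.253
grip_force: 58.8
```

Emit:
servo_tool --motion '[{"dr": [0, 0, 0], "linear": [0, 0, 0.02], "hand": 0}, {"dr": [0, 0, 0], "linear": [0, 0, 0], "hand": 0}]'

```text
t: 12.3
position: [0.5354, 0.0867, 0.2305]
eef_rot: [-3.142, 0.0, 3.142]
ft_force: [-0.2, -1.3, 0.6]
width: 0.25
grip_force: 58.8
```

Emit:
servo_tool --motion '[{"dr": [0, 0, 0], "linear": [0, 0, 0], "hand": 0.5}, {"dr": [0, 0, 0], "linear": [0, 0, 0], "hand": 0.5}, {"dr": [0, 0, 0], "linear": [0, 0, 0], "hand": 0.5}, {"dr": [0, 0, 0], "linear": [0, 0, 0], "hand": 0.5}, {"dr": [0, 0, 0], "linear": [0, 0, -0.4], "hand": 0.5}, {"dr": [0, 0, 0], "linear": [0, 0, -1], "hand": 0.5}, {"dr": [0, 0, 0], "linear": [0, 0, -1], "hand": 0.5}, {"dr": [0, 0, 0], "linear": [0, -0.5, -1], "hand": 0.5}, {"dr": [0, 0, 0], "linear": [0, -1, 0], "hand": 0.5}, {"dr": [0, 0, 0], "linear": [0, -1, 0], "hand": 0.5}, {"dr": [0, 0, 0], "linear": [0, -1, 0], "hand": 0.5}, {"dr": [0, 0, 0], "linear": [0, -1, 0], "hand": 0.5}]'

```text
t: 13.8
position: [0.5355, -0.0266, 0.3162]
eef_rot: [-3.141, 0.001, -3.142]
ft_force: [-0.7, -0.4, 0.1]
width: 0.503
grip_force: 0.0
```

Run:
```python
from h import *
S=camera("side");T=camera("top")
a=cv2.resize(S[150:230,250:370],None,fx=4,fy=4,interpolation=cv2.INTER_CUBIC)
b=cv2.resize(T[140:220,270:400],None,fx=3.7,fy=4,interpolation=cv2.INTER_CUBIC)[:,:480]
cv2.imwrite("pics/placed.png",np.vstack([a,b])[:560,:,::-1])
print(observe()["position"])
f=lambda X:np.round((proj("side",X)-[250,150]+.5)*4-.5,0)
for z in(.22,.226,.252):print(z,f([.535,.087,z]))
```

```text
[ 0.53553195 -0.02783964  0.3160343 ]
0.22 [227. 188.]
0.226 [227. 181.]
0.252 [226. 151.]
```

View pics/placed.png

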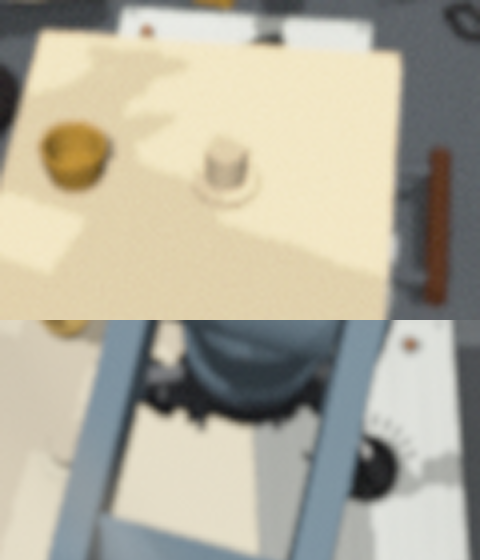

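The plug sits in the vent with its flange on the lid, centred at zoomed (227,181), which matches the home prediction. The cup is undisturbed. Next is the dial.

Emit:
servo_tool --motion '[{"dr": [0, 0, 0], "linear": [-0.31, -1, 0], "hand": 0.5}, {"dr": [0, 0, 0], "linear": [0, -1, 0], "hand": 0.5}, {"dr": [0, 0, 0], "linear": [0, -1, 0], "hand": 0.5}, {"dr": [0, 0, 0], "linear": [0, -1, 0], "hand": 0.5}, {"dr": [0, 0, -0.98], "linear": [0, -0.48, 0], "hand": 0.5}, {"dr": [0, 0, -0.98], "linear": [0, 0, 0.6], "hand": 0.5}, {"dr": [0, 0, -0.98], "linear": [0, 0, 1], "hand": 0.5}, {"dr": [0, 0, -0.98], "linear": [0, 0, 1], "hand": 0.5}, {"dr": [0, 0, 0], "linear": [0, 0, 1], "hand": 0.5}, {"dr": [0, 0, 0], "linear": [0, 0, 1], "hand": 0.5}, {"dr": [0, 0, 0], "linear": [0, 0, 0], "hand": 0.5}, {"dr": [0, 0, 0], "linear": [0, 0, 0], "hand": 0.5}]'

```text
t: 15.4
position: [0.5438, -0.1377, 0.2016]
eef_rot: [-3.14, 0.001, -2.594]
ft_force: [-0.1, 0.0, 0.8]
width: 0.497
grip_force: 0.0
```

Run:
```python
from h import *
S=camera("side");T=camera("top")
a=cv2.resize(S[110:190,250:370],None,fx=4,fy=4,interpolation=cv2.INTER_CUBIC)
b=cv2.resize(T[140:220,320:440],None,fx=4,fy=4,interpolation=cv2.INTER_CUBIC)
cv2.imwrite("pics/dial.png",np.hstack([a[:,80:],b[:,:400]])[:,:,::-1])
o=observe();p=o["position"];print(p,o["eef_rot"],o["moment"],o["ft_force"])
m=[]
for i in range(6):
    camera("top");m.append(observe()["moment"])
print(np.mean(m,0),np.std(m,0))
```

```text
[ 0.54404431 -0.13798078  0.20198763] [-3.13944082e+00  1.49164772e-03 -2.59407410e+00] [7.25997036e-05 3.74732702e-03 2.55625988e-02] [0.45028598 0.10483704 1.11014899]
[-0.01787273  0.01950235 -0.01941199] [0.02116007 0.01643742 0.01679247]
```

View pics/dial.png

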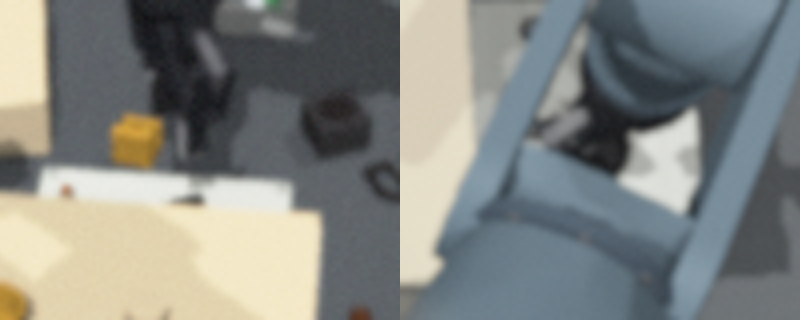

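The picture shows only the gripper above the console, with the dial hidden by the arm. The measured pose matches the plan, so I'll descend with force checks.

Emit:
servo_tool --motion '[{"dr": [0, 0, 0], "linear": [0, 0, 0.8], "hand": 0.5}, {"dr": [0, 0, 0], "linear": [0, 0, 0.8], "hand": 0.5}, {"dr": [0, 0, 0], "linear": [0, 0, 0.5], "hand": 0.5}, {"dr": [0, 0, 0], "linear": [0, 0, 0.4], "hand": 0.5}, {"dr": [0, 0, 0], "linear": [0, 0, 0], "hand": 0.5}]'

```text
t: 16.42
position: [0.5428, -0.1377, 0.1372]
eef_rot: [3.141, -0.001, -2.594]
ft_force: [-0.8, -0.4, 0.2]
width: 0.497
grip_force: 0.0
```

Emit:
servo_tool --motion '[{"dr": [0, 0, 0], "linear": [0, 0, 0.4], "hand": 0.5}, {"dr": [0, 0, 0], "linear": [0, 0, 0.4], "hand": 0.5}, {"dr": [0, 0, 0], "linear": [0, 0, 0.3], "hand": 0.5}, {"dr": [0, 0, 0], "linear": [0, 0, 0], "hand": 0.5}]'

```text
t: 16.92
position: [0.5425, -0.1376, 0.1094]
eef_rot: [3.14, -0.001, -2.594]
ft_force: [-1.1, -0.2, 0.4]
width: 0.501
grip_force: 0.0
```

Emit:
servo_tool --motion '[{"dr": [0, 0, 0], "linear": [0, 0, 0], "hand": 0}, {"dr": [0, 0, 0], "linear": [0, 0, 0], "hand": 0}, {"dr": [0, 0, 0], "linear": [0, 0, 0], "hand": 0}, {"dr": [0, 0, 0], "linear": [0, 0, 0], "hand": 0}, {"dr": [0, 0, 0], "linear": [0, 0, 0], "hand": 0}, {"dr": [0, 0, 0], "linear": [0, 0, 0], "hand": 0}]'

```text
t: 17.68
position: [0.5438, -0.1388, 0.111]
eef_rot: [-3.139, 0.001, -2.595]
ft_force: [1.4, -5.5, -0.1]
width: 0.151
grip_force: 61.9
```

```bash
cat >> h.py <<'E'
def feel(n=6):
    m=[];f=[]
    for i in range(n):
        camera("top");o=observe();m.append(o["moment"]);f.append(o["ft_force"])
    y=np.degrees(o["eef_rot"][2])%360
    print("t",round(o["t"],2),"Mz",round(np.mean(m,0)[2],4),"F",np.round(np.mean(f,0),1),"M",np.round(np.mean(m,0),3),"pos",np.round(o["position"],4),"yaw",round(y,2),"w",round(o["width"],3),"g",round(o["grip_force"],1),"q6",round(o["qpos"][5],3),"roll",np.round(o["eef_rot"][:2],3))
E
python3 -c "from h import *;feel()"
```

```text
t 17.98 Mz -0.0062 F [ 1.9 -5.1  0. ] M [-0.68  -0.248 -0.006] pos [ 0.5438 -0.1388  0.111 ] yaw 211.35 w 0.151 g 61.9 q6 -2.578 roll [-3.139e+00  1.000e-03]
```

Emit:
servo_tool --motion '[{"dr": [0, 0, 0], "linear": [0, -0.05, 0], "hand": 0}, {"dr": [0, 0, 0.5], "linear": [0, 0, 0], "hand": 0}, {"dr": [0, 0, 0.5], "linear": [0, 0, 0], "hand": 0}, {"dr": [0, 0, 0.5], "linear": [0, 0, 0], "hand": 0}, {"dr": [0, 0, 0], "linear": [0, 0, 0], "hand": 0}, {"dr": [0, 0, 0], "linear": [0, 0, 0], "hand": 0}]'

```text
t: 18.73
position: [0.5438, -0.1386, 0.1109]
eef_rot: [3.141, 0.0, -2.803]
ft_force: [-1.1, -0.5, 6.2]
width: 0.144
grip_force: 62.7
```

```bash
python3 -c "from h import *;feel()"
```

```text
t 19.02 Mz 0.1415 F [-1.  -0.8  5. ] M [0.019 0.242 0.141] pos [ 0.5438 -0.1386  0.1109] yaw 199.38 w 0.15 g 62.7 q6 -2.371 roll [3.141 0.   ]
```

Emit:
servo_tool --motion '[{"dr": [0, 0, 0.375], "linear": [0, 0, 0], "hand": 0}, {"dr": [0, 0, 0.375], "linear": [0, 0, 0], "hand": 0}, {"dr": [0, 0, 0], "linear": [0, 0, 0], "hand": 0}, {"dr": [0, 0, 0], "linear": [0, 0, 0], "hand": 0}]'

```text
t: 19.52
position: [0.5438, -0.1385, 0.1109]
eef_rot: [3.141, 0.0, -2.908]
ft_force: [-0.8, 0.5, 5.7]
width: 0.147
grip_force: 62.7
```

```bash
python3 -c "from h import *;feel()"
```

```text
t 19.82 Mz 0.1893 F [-1.2  0.   5.9] M [0.059 0.238 0.189] pos [ 0.5438 -0.1385  0.1109] yaw 193.39 w 0.152 g 62.7 q6 -2.266 roll [3.141 0.   ]
```

Emit:
servo_tool --motion '[{"dr": [0, 0, 0.25], "linear": [0, 0, 0], "hand": 0}, {"dr": [0, 0, 0.25], "linear": [0, 0, 0], "hand": 0}, {"dr": [0, 0, 0], "linear": [0, 0, 0], "hand": 0}, {"dr": [0, 0, 0], "linear": [0, 0, 0], "hand": 0}]'

```text
t: 20.32
position: [0.5438, -0.1385, 0.1109]
eef_rot: [3.141, -0.0, -2.978]
ft_force: [-1.7, 0.2, 5.6]
width: 0.148
grip_force: 62.8
```

```bash
python3 -c "from h import *;feel()"
```

```text
t 20.62 Mz 0.2478 F [-1.7 -0.   5.9] M [0.116 0.234 0.248] pos [ 0.5438 -0.1385  0.1109] yaw 189.4 w 0.152 g 62.8 q6 -2.196 roll [3.141 0.   ]
```

Emit:
servo_tool --motion '[{"dr": [0, 0, 0.25], "linear": [0, 0, 0], "hand": 0}, {"dr": [0, 0, 0.25], "linear": [0, 0, 0], "hand": 0}, {"dr": [0, 0, 0], "linear": [0, 0, 0], "hand": 0}, {"dr": [0, 0, 0], "linear": [0, 0, 0], "hand": 0}]'

```text
t: 21.12
position: [0.5438, -0.1384, 0.1109]
eef_rot: [3.141, -0.0, -3.048]
ft_force: [-2.4, 0.3, 6.2]
width: 0.153
grip_force: 62.8
```

```bash
python3 -c "from h import *;feel()"
```

```text
t 21.43 Mz 0.0989 F [-1.3  0.3  5.9] M [0.158 0.205 0.099] pos [ 0.5438 -0.1384  0.1109] yaw 185.38 w 0.152 g 62.8 q6 -2.126 roll [3.141 0.   ]
```

Emit:
servo_tool --motion '[{"dr": [0, 0, 0.25], "linear": [0, 0, 0], "hand": 0}, {"dr": [0, 0, 0.25], "linear": [0, 0, 0], "hand": 0}, {"dr": [0, 0, 0], "linear": [0, 0, 0], "hand": 0}, {"dr": [0, 0, 0], "linear": [0, 0, 0], "hand": 0}]'

```text
t: 21.92
position: [0.5438, -0.1383, 0.1109]
eef_rot: [3.141, -0.0, -3.117]
ft_force: [-1.7, 0.6, 6.3]
width: 0.149
grip_force: 62.8
```

```bash
python3 -c "from h import *;feel()"
```

```text
t 22.23 Mz 0.1864 F [-1.4  0.7  5.8] M [0.218 0.206 0.186] pos [ 0.5438 -0.1383  0.1109] yaw 181.39 w 0.151 g 62.8 q6 -2.056 roll [ 3.141 -0.   ]
```

First click felt between 22 and 26 degrees, where the torque fell from 0.25 to 0.10. The second should come at 37 to 41 degrees and the third not before 52.

Emit:
servo_tool --motion '[{"dr": [0, 0, 0.375], "linear": [0, 0, 0], "hand": 0}, {"dr": [0, 0, 0.375], "linear": [0, 0, 0], "hand": 0}, {"dr": [0, 0, 0], "linear": [0, 0, 0], "hand": 0}, {"dr": [0, 0, 0], "linear": [0, 0, 0], "hand": 0}]'

```text
t: 22.72
position: [0.5438, -0.1382, 0.1109]
eef_rot: [3.141, -0.0, 3.061]
ft_force: [-2.3, 1.5, 6.4]
width: 0.147
grip_force: 62.8
```

```bash
python3 -c "from h import *;feel()"
```

```text
t 23.02 Mz 0.2258 F [-1.3  0.6  5.6] M [0.287 0.184 0.226] pos [ 0.5438 -0.1382  0.1109] yaw 175.4 w 0.147 g 62.8 q6 -1.952 roll [ 3.141 -0.   ]
```

Emit:
servo_tool --motion '[{"dr": [0, 0, 0.25], "linear": [0, 0, 0], "hand": 0}, {"dr": [0, 0, 0.25], "linear": [0, 0, 0], "hand": 0}, {"dr": [0, 0, 0], "linear": [0, 0, 0], "hand": 0}, {"dr": [0, 0, 0], "linear": [0, 0, 0], "hand": 0}]'

```text
t: 23.52
position: [0.5438, -0.1381, 0.1109]
eef_rot: [3.14, -0.0, 2.991]
ft_force: [-1.4, 0.6, 5.4]
width: 0.144
grip_force: 62.8
```

```bash
python3 -c "from h import *;feel()"
```

```text
t 23.82 Mz 0.1284 F [-1.5  1.   5.6] M [0.321 0.167 0.128] pos [ 0.5438 -0.1382  0.1109] yaw 171.38 w 0.149 g 62.8 q6 -1.882 roll [ 3.14 -0.  ]
```

Emit:
servo_tool --motion '[{"dr": [0, 0, 0.25], "linear": [0, 0, 0], "hand": 0}, {"dr": [0, 0, 0.25], "linear": [0, 0, 0], "hand": 0}, {"dr": [0, 0, 0], "linear": [0, 0, 0], "hand": 0}, {"dr": [0, 0, 0], "linear": [0, 0, 0], "hand": 0}]'

```text
t: 24.32
position: [0.5438, -0.1381, 0.1109]
eef_rot: [3.14, -0.0, 2.922]
ft_force: [-1.5, 1.0, 6.2]
width: 0.152
grip_force: 62.8
```

```bash
python3 -c "from h import *;feel()"
```

```text
t 24.62 Mz 0.1585 F [-1.5  1.4  5.6] M [0.339 0.133 0.159] pos [ 0.5438 -0.1381  0.1109] yaw 167.39 w 0.149 g 62.8 q6 -1.812 roll [ 3.14 -0.  ]
```

Second click felt between 36 and 40 degrees, where the torque fell from 0.23 to 0.13. The switch is now at 5, so I let go and rise.

Emit:
servo_tool --motion '[{"dr": [0, 0, 0], "linear": [0, 0, 0], "hand": 0.7}, {"dr": [0, 0, 0], "linear": [0, 0, 0], "hand": 0.7}, {"dr": [0, 0, 0], "linear": [0, 0, 0], "hand": 0.7}, {"dr": [0, 0, 0], "linear": [0, 0, 0], "hand": 0.7}, {"dr": [0, 0, 0], "linear": [0, 0, 0], "hand": 0.7}, {"dr": [0, 0, 0], "linear": [0, 0, 0], "hand": 0.7}, {"dr": [0, 0, 0], "linear": [0, 0, -0.5], "hand": 0.7}, {"dr": [0, 0, 0], "linear": [0, 0, -1], "hand": 0.7}, {"dr": [0, 0, 0], "linear": [0, 0, -1], "hand": 0.7}, {"dr": [0, 0, 0], "linear": [0, 0, -1], "hand": 0.7}, {"dr": [0, 0, 0], "linear": [0, 0, -1], "hand": 0.7}, {"dr": [0, 0, 0], "linear": [0, 0, -1], "hand": 0.7}]'

```text
t: 26.12
position: [0.5438, -0.1389, 0.2497]
eef_rot: [-3.141, 0.001, 2.921]
ft_force: [0.3, -0.9, -0.6]
width: 0.703
grip_force: 0.0
```

Emit:
servo_tool --motion '[{"dr": [0, 0, 0], "linear": [0, -1, -1], "hand": 0.7}, {"dr": [0, 0, 0], "linear": [0, -1, -0.5], "hand": 0.7}, {"dr": [0, 0, 0], "linear": [0, -1, 0], "hand": 0.7}, {"dr": [0, 0, 0], "linear": [0, -1, 0], "hand": 0.7}, {"dr": [0, 0, 0], "linear": [0, -1, 0], "hand": 0.7}, {"dr": [0, 0, 0], "linear": [0, -1, 0], "hand": 0.7}, {"dr": [0, 0, 0], "linear": [0, -1, 0], "hand": 0.7}, {"dr": [0, 0, 0], "linear": [0, -1, 0], "hand": 0.7}, {"dr": [0, 0, 0], "linear": [0, -1, 0], "hand": 0.7}, {"dr": [0, 0, 0], "linear": [0, -1, 0], "hand": 0.7}, {"dr": [0, 0, 0], "linear": [0, 0, 0], "hand": 0.7}, {"dr": [0, 0, 0], "linear": [0, 0, 0], "hand": 0.7}]'

```text
t: 27.62
position: [0.489, -0.3828, 0.2851]
eef_rot: [3.141, -0.0, 2.921]
ft_force: [1.2, 1.1, 0.0]
width: 0.704
grip_force: 0.0
```

Run:
```python
from h import *
T=camera("top")
a=cv2.resize(T[115:235,230:400],None,fx=4.5,fy=4.5,interpolation=cv2.INTER_CUBIC)
cv2.imwrite("pics/end.png",a[:,:,::-1]);o=observe();print(o["position"],o["t"],o["ft_force"])
```

```text
[ 0.48917724 -0.38243185  0.28520913] 27.675 [ 0.11740216 -0.12996672  0.31899048]
```

View pics/end.png

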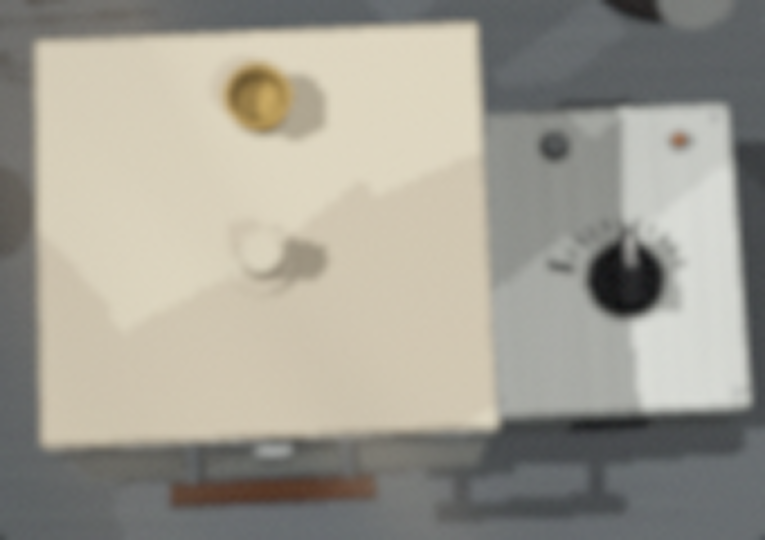

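The plug is upright in the vent, with its grip top at zoomed (263,250). The dial pointer runs from (630,265) to (629,235), straight at the kiln's back, so it rests at 5. The cup has not moved.

```bash
python3 -c "from station import *;print(job_done())"
```

```text
the job is handed in; nothing more can be done
None
```

The job is handed in, with no verdict returned: the plug looks fully home in the vent, and the dial, turned up two felt clicks from 3, rests at 5 in the final picture.

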